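# Hang the lift-off door back on the spice cabinet

## Robot

A 6-joint arm with a two-finger parallel gripper is mounted at the origin on a cart in front of the work surface, level with it; the furniture and walls round the work are solid. World frame = base frame: x ahead of the robot, y to its left, z up, the work surface at z = 0. Lengths are in m, angles in rad, forces in N, time in s.
With the tool pointing down it reaches from about 0.275 to 0.725 m from the base axis. Payload 5.6 kg.
Tool frame: the origin (TCP) lies between the finger pads; the fingertips stand 8 mm ahead of it and the grasp point (between the pads) lies 11 mm behind it; z points along the fingers, y is the line along which they close (so a half turn about z gives the same grasp; the last joint's range is limited). The gripper opens to 85 mm and grips with 20 to 120 N. Pads are 22 mm wide; open, the fingers measure 114 mm over their backs; the gripper's body (76 mm by 85 mm) begins 54 mm behind the grasp point. The pads swing forward as they close: fully open they stand 13 mm farther back than shut.
Start: joints at [1.408, 0.255, 0.108, 0, -1.424, -0.285], TCP at [0.238, 0.496, 0.239] pointing down, gripper open.
Joint ranges: [-2.95, 2.95], [-1.21, 1.97], [-1.09, 1.5], [-2.87, 1.71], [-2.94, -0.07], [-3.05, 3.05]. Speed limits (rad/s): [2.57, 2.57, 3.14, 3.14, 3.14, 3.14].

## Interface

Orientations are given as [roll, pitch, yaw] about the fixed x, y, z axes, in that order (R = Rz(yaw) Ry(pitch) Rx(roll)).
In Python, from cell import manip gives the robot as it stands.
- The arm moves only by the tool jog_arm, never from a script. Its argument "increments" is a list of rows, each an object with "offset": the shift along the tool's x, y, z in m, a list of three; "turn": the turn about the tool's z in rad; "gripper": the finger opening in m, from 0 to 0.0854. In form: [{"offset": [tx, ty, tz], "turn": turn, "gripper": gripper}, ...]. A call has 1 to 12 rows; each row shifts and turns the commanded pose from where the row before left it, along the tool's axes as they then stand; what a row does not reach is not made up. A row lasts 1/10 s, in which the tool goes at most 50 mm and 8.59 degrees, less where a joint would pass 70% of its speed; a pose out of reach is approached as far as the arm can. A call with a gripper value outside its range is refused whole. The fingers move at their own pace and stop on an object; "force" is the grip in N (left out, the last holds). Time passes only in rows, so rows that do not move let the fingers close. It gives the time, the measured TCP pose, the force, the opening and the grip force at its end, in the units of the state.
- manip.get_state(): the state, without advancing time (a new reading comes with each control period).
- manip.capture(name): name is "side" or "top"; returns the picture (384x512x3 uint8, red, green, blue); there is no depth.
- manip.camera_info(name): a dict with "fx", "fy", "cx", "cy" (pixels), "dist_coeffs" ([k1, k2, p1, p2, k3] as OpenCV has them; the pictures are not rectified), "rvec" (rotation vector, rad) and "tvec" (3), from world to camera coordinates, as OpenCV has them. Camera axes: x right, y down, z forward; pixel columns grow to the right and rows downward; lengths in m; the calibration is good to about 2 mm. A picture is of the moment at which its call begins. camera_info takes no time and is no camera call.
- manip.hand_in(): hands the job in; it is judged then, once.
The state is a dict: "time_s": time; "qpos": joint angles; "qvel": joint speeds; "tau": joint torques, N m; "tcp_pos": TCP position; "ee_rot": TCP orientation; "wrist_force": force on the tool from outside, world axes, zero at the start; "wrist_torque": the same for the moment, N m; "finger_gap": finger opening in m; "grip_force": force on a finger pad.
Only numpy, scipy, OpenCV 4.12 (cv2) and the standard library are available. Lean on these libraries where they do the work, as an engineer would, in place of code of your own. Each camera call takes 0.05 s, during which the arm holds its last target. There are 200 camera calls.

## Task

Take the small cabinet door out of its stand and hang it back on the spice cabinet: with the door standing open, straight out from the cabinet's front, lower its two hinge knuckles over the two upright pins together until it rests fully down on both, feeling for the pins and never pressing hard or letting it drop. Then let go and gently swing the door fully shut against its buffers. Leave the glass, the mug and the jar where they stand.

Things in the scene. Friction and masses are not known exactly. Their poses are not given: they have to be found in the camera images.
- door: Loose pale wooden frame-and-panel door, 0.2 to 0.4 kg: 130 wide (its x) x 14 thick (y; 10 inside the frame) x 160 high (z). Origin: middle of the panel. +x to the hinge edge, +y out of the outer face, +z up. A round steel knob, 20 across, stands 19 out of the outer face at x = -52, z = -5. It waits upright in a slotted stand.
- door_edge (a point): Middle of the door's upper edge (80 mm above the door's origin; axes as the door's): a good grasp is across the 14 mm thickness just below here, from above.
- knuckle_foot (a point): On the door: centre of the lower end of the lower knuckle (x = +79, y = 0, z = -55 mm in the door's frame; axes as the door's). The two knuckles are upright steel tubes, 24 outside, bore 10, 20 long, open at both ends; the upper one is 90 straight above the lower.
- stand: Fixed wooden stand that holds the door upright between two cheeks 80 long; the slot's floor is 8 and the cheeks' tops are 34 above the worktop, so the door is free once lifted by 30. Origin: centre of its underside; x along the slot.
- cabinet: Fixed pale wooden spice cabinet, open in front, 100 deep (x) x 170 wide (y) x 182 high. Origin: centre of the underside. Its front face, at x = -50, looks to its -x, towards the robot. A steel hinge strip with two upright pins is on the front's left (+y) stile. The open door stands straight out: door's x along cabinet +x, knob on the +y side.
- pin_seat (a point): Foot of the lower pin IF THE HINGE STRIP SAT FULLY RIGHT in its slots (cabinet's x = -68, y = +62, z = 39 mm; axes as the cabinet's). It was screwed tight anywhere along sideways slots: both pins really stand 0 to 16 mm further left (+y), to be found by feel; x and z are true. Seated, the knuckle foot is at this height. Safe load of door on cabinet or pins: 30 N.
- pin_tip (a point): Tip of the upper pin if the strip sat fully right (105 mm above pin_seat; the same sideways doubt). Both pins are steel, 8 in diameter and 15 tall, the last 4 tapering to 6, each on a flat shoulder 16 across; the upper is 90 straight above the lower and both knuckles meet them at the same moment.
- buffer (a point): Tip of the lower of two rubber buffers, 10.5 tall, on the cabinet's right front stile, that stop the shut door. From open, the door shuts by a quarter turn about the pins, anticlockwise from above, pushed on its outer face; shut, the door's x axis is along the cabinet's +y. It swings easily, stays where it is left and has 1 mm of play.
- glass_1: Loose clear drinking glass, 81 across, 91 high, standing left of the cabinet; origin at its underside. Leave alone.
- blue_mug: Loose blue mug, 82 across, 90 high, far left; origin at its underside. Leave alone.
- jar_3: Loose small jar with a screw lid, 70 across, 84 high, right of the cabinet; origin at its underside. Leave alone.

How it is judged:
On the way:
1. the door, standing open, is fully down on both pins (z of knuckle_foot in the frame of pin_seat between -0.004 and 0.003 m and x of knuckle_foot in the frame of pin_seat between -0.005 and 0.005 m and y of knuckle_foot in the frame of pin_seat between -0.0012 and 0.0172 m and angle between door's own z axis and vertical below 0.06 rad and angle between the x axis of door and the x axis of cabinet, either way round below 0.5 rad), for 0.2 s.
At the end, for the whole second after the job is handed in: The door hangs fully down on both pins (knuckle foot within 4 mm of the shoulder's height, on the pins), upright within 0.06 rad, shut across the cabinet's front within 0.07 rad, at rest and released (z of knuckle_foot in the frame of pin_seat between -0.004 and 0.003 m and x of knuckle_foot in the frame of pin_seat between -0.005 and 0.005 m and y of knuckle_foot in the frame of pin_seat between -0.0012 and 0.0172 m and angle between door's own z axis and vertical below 0.06 rad and angle between the x axis of door and the y axis of cabinet, either way round below 0.07 rad and y of door in the frame of pin_seat below -0.05 m and linear speed of door below 0.02 m/s and angular speed of door below 0.1 rad/s); the robot touches nothing.
It fails at once if while it is being hung, standing open, the door is pressed or knocked against the cabinet or its pins with more than 30 N (contact force between door and cabinet above 30 N and angle between the x axis of door and the x axis of cabinet, either way round below 0.6 rad).
It fails at once if the hung door is slammed (swings faster than 3 rad/s) (z of knuckle_foot in the frame of pin_seat between -0.004 and 0.003 m and x of knuckle_foot in the frame of pin_seat between -0.005 and 0.005 m and y of knuckle_foot in the frame of pin_seat between -0.0012 and 0.0172 m and angle between door's own z axis and vertical below 0.06 rad and angular speed of door above 3 rad/s).
It fails at once if the door is dropped or tipped over (angle between door's own z axis and vertical above 0.6 rad).
It fails at once if the glass, mug or jar is disturbed (distance of any of glass_1, blue_mug, jar_3 from where it was at the start of the episode above 0.02 m).
It also fails if it takes over 72 s, if anything falls off the work surface, if the arm or the gripper's body presses on something with over 40 N, if the wrist force passes 120 N, or if a joint passes its speed limit or range.

## Working session

There is one attempt and no reset: what is moved stays moved. The work goes in short steps, Python scripts to look and compute and a tool call to move; the robot and the scene stay as the last step left them, time stands still between calls to the robot, and variables do not carry over. Pictures are saved under pics/ and viewed, at most 10 in all, crops included, and the job is handed in when it is done.

Besides the shell and the picture viewer there is one more tool, called by a JSON object that holds its "api" and its "payload". jog_arm: Moves the arm, as the interface text tells. Its arguments: {"type":"object","properties":{"increments":{"type":"array"},"force":{"type":"number"}},"required":["increments"]}

```bash
mkdir -p pics; python3 - <<'E'
from cell import manip
import cv2
for n in("side","top"):
    im=manip.capture(n); cv2.imwrite(f"pics/{n}0.png",im[:,:,::-1])
    print(n,manip.camera_info(n))
s=manip.get_state(); print(s)
E
```

```text
side {'fx': 445.7759312099782, 'fy': 445.7759312099782, 'cx': 255.0155168870944, 'cy': 182.79872265043554, 'dist_coeffs': array([-0.15140213,  0.        ,  0.        ,  0.        ,  0.        ]), 'rvec': array([ 2.24744815, -0.12090569,  0.07590393]), 'tvec': array([-0.58031099,  0.12184185,  1.31888883])}
top {'fx': 467.420965638302, 'fy': 467.420965638302, 'cx': 251.26449063850245, 'cy': 197.54543651540598, 'dist_coeffs': array([-0.14985754,  0.        ,  0.        ,  0.        ,  0.        ]), 'rvec': array([ 2.14526467, -2.16560227,  0.19770691]), 'tvec': array([-0.00609677,  0.59762048,  1.3955027 ])}
{'time_s': 0.1, 'qpos': array([ 1.40760956e+00,  2.55683255e-01,  1.07155582e-01, -4.09645975e-04,
       -1.42391545e+00, -2.84604927e-01]), 'qvel': array([-0.00015124, -0.00251881,  0.00439658,  0.00257103,  0.00056619,
        0.00131702]), 'tau': array([-2.87128707e-03, -3.87601662e+01,  2.38475132e+01,  5.37796542e+00,
       -3.81531005e-03, -4.53749038e-06]), 'tcp_pos': array([0.23790386, 0.49541425, 0.23849912]), 'ee_rot': array([ 3.13989834e+00, -7.35491208e-05, -4.47851923e-01]), 'wrist_force': array([-0.1615685 , -0.74059772,  0.16219524]), 'wrist_torque': array([ 0.05452275,  0.00108686, -0.0150349 ]), 'grip_force': 0.0, 'finger_gap': 0.08555658739520537}
```

View pics/side0.png

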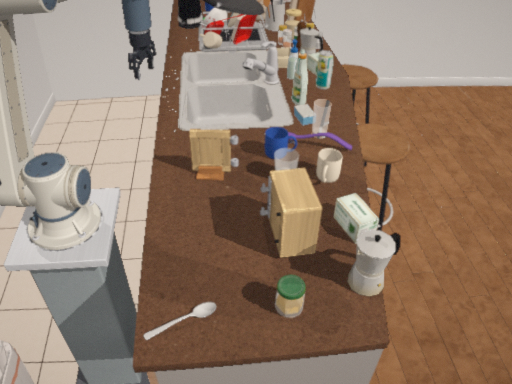

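View pics/top0.png

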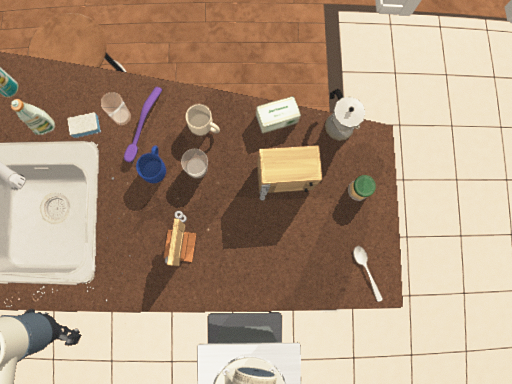

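The side view shows the door at about (211,150) in its stand and the cabinet at (295,212). The top view shows the door at about (178,240), with its knuckles at (180,217), and the cabinet at (290,168) with its hinges at (264,188). I'll enlarge both.

```bash
python3 - <<'E'
import cv2,numpy as np
s=cv2.imread("pics/side0.png");t=cv2.imread("pics/top0.png")
a=cv2.resize(s[120:260,180:330],None,fx=4,fy=4,interpolation=cv2.INTER_CUBIC)
b=cv2.resize(t[140:275,155:325],None,fx=4,fy=4,interpolation=cv2.INTER_CUBIC)
cv2.imwrite("pics/sc.png",a);cv2.imwrite("pics/tc.png",b)
E
cat > h.py <<'E'
import cv2,numpy as np
from cell import manip
C={n:manip.camera_info(n) for n in("side","top")}
def ray(n,uv):
    c=C[n];K=np.array([[c['fx'],0,c['cx']],[0,c['fy'],c['cy']],[0,0,1]])
    p=cv2.undistortPoints(np.array([[uv]],float),K,c['dist_coeffs'])[0,0]
    R=cv2.Rodrigues(c['rvec'])[0]; return -R.T@c['tvec'],R.T@np.array([*p,1])
def plane(n,uv,z):
    o,d=ray(n,uv);return o+d*(z-o[2])/d[2]
def tri(us,ut):
    o1,d1=ray("side",us);o2,d2=ray("top",ut)
    t=np.linalg.lstsq(np.c_[d1,-d2],o2-o1,rcond=None)[0]
    a,b=o1+t[0]*d1,o2+t[1]*d2;return (a+b)/2,np.linalg.norm(a-b)
def proj(n,P):
    c=C[n];K=np.array([[c['fx'],0,c['cx']],[0,c['fy'],c['cy']],[0,0,1]])
    return cv2.projectPoints(np.array(P,float).reshape(-1,3),c['rvec'],c['tvec'],K,c['dist_coeffs'])[0][:,0]
E
```

```text
(no output)
```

View pics/sc.png

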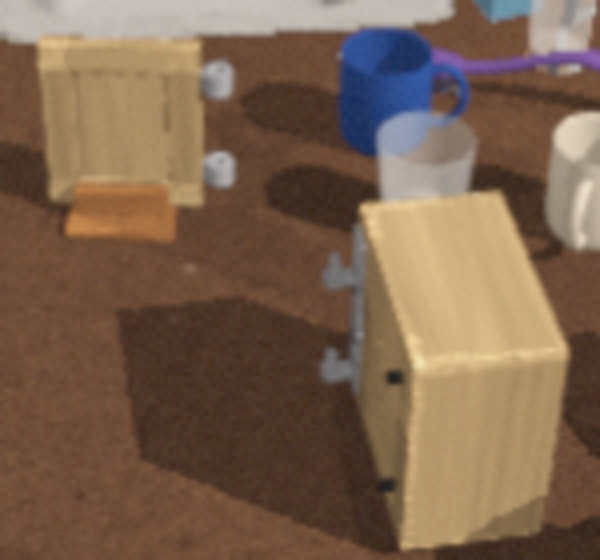

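View pics/tc.png

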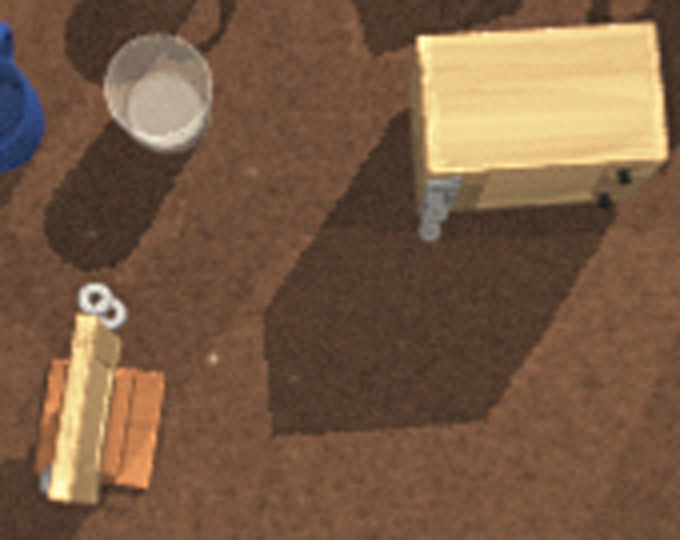

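```bash
python3 - <<'E'
from h import *
T=lambda x,y:(155+(x+.5)/4-.5,140+(y+.5)/4-.5); S=lambda x,y:(180+(x+.5)/4-.5,120+(y+.5)/4-.5)
np.set_printoptions(precision=4,suppress=True)
print("knuckle up",plane("top",T(95,298),.143),"low",plane("top",T(111,313),.053))
a=plane("top",T(79,315),.168);b=plane("top",T(48,498),.168);print("outer top edge",a,b,np.linalg.norm(a-b),"yaw",np.arctan2(*(a-b)[1::-1]))
e=plane("side",S(40,40),.168);f=plane("side",S(201,40),.168);print("side outer top edge",e,f,np.linalg.norm(e-f),np.arctan2(*(f-e)[1::-1]))
c=[plane("top",T(*p),.182) for p in((417,36),(655,22),(667,158),(430,170))]
print("cab top",*c,"len",[np.linalg.norm(c[i]-c[i-1]) for i in range(4)])
c=np.array(c);m=c.mean(0);d=(c[0]-c[1])+(c[3]-c[2]);yw=np.arctan2(-d[0],d[1]);print("cab yaw",yw,m)
for nm,p in(("FL",(361,205)),("BL",(500,192)),("BR",(567,352)),("FR",(412,358))):print("side",nm,plane("side",S(*p),.182))
R=np.array([[np.cos(yw),-np.sin(yw)],[np.sin(yw),np.cos(yw)]])
seat=m[:2]+R@[-.068,.062];print("seat",seat)
print("pin tip top view",plane("top",T(429,230),.054),"seen-upper?",plane("top",T(440,190),.144))
print("pin tip tri side upper/lower z144,54:",plane("side",S(343,253),.144),plane("side",S(328,349),.054))
for k in(0,.008,.016):
    q=m[:2]+R@[-.068,.062+k]
    print(k,[[(proj("top",[*q,z])[0]-[155,140])*4] for z in(.144,.054)],[[(proj("side",[*q,z])[0]-[180,120])*4] for z in(.144,.054)])
E
```

```text
knuckle up [0.5362 0.2001 0.143 ] low [0.5353 0.1991 0.053 ]
outer top edge [0.5213 0.208  0.168 ] [0.3941 0.2285 0.168 ] 0.12885007925970987 yaw -0.15913615202137266
side outer top edge [0.396  0.2198 0.168 ] [0.5245 0.2069 0.168 ] 0.12915769910244582 -0.09982114158381704
cab top [ 0.717  -0.0308  0.182 ] [ 0.7272 -0.2017  0.182 ] [ 0.6279 -0.2066  0.182 ] [ 0.6201 -0.0385  0.182 ] len [np.float64(0.09722489064620868), np.float64(0.17117631478251477), np.float64(0.09940995923026097), np.float64(0.16823598427431286)]
cab yaw 0.0526477135232419 [ 0.6731 -0.1194  0.182 ]
side FL [ 0.6187 -0.0394  0.182 ]
side BL [ 0.7179 -0.0338  0.182 ]
side BR [ 0.7268 -0.2028  0.182 ]
side FR [ 0.6285 -0.1983  0.182 ]
seat [ 0.6019 -0.0611]
pin tip top view [ 0.5974 -0.0441  0.054 ] seen-upper? [ 0.6126 -0.0476  0.144 ]
pin tip tri side upper/lower z144,54: [ 0.6065 -0.044   0.144 ] [ 0.5979 -0.0439  0.054 ]
0 [[array([457.3736, 202.9735])], [array([449.4787, 222.5339])]] [[array([338.1101, 267.2185])], [array([334.8076, 362.8173])]]
0.008 [[array([446.316 , 203.6217])], [array([439.1027, 223.1474])]] [[array([336.0268, 260.0291])], [array([332.8334, 355.5021])]]
0.016 [[array([435.2513, 204.2705])], [array([428.7207, 223.7613])]] [[array([333.9636, 252.9099])], [array([330.8772, 348.2538])]]
```

Estimates: door centre is about (0.4575, 0.209) with yaw about -0.125. The cabinet's yaw is about 0.055, and the pins look about 15 mm left, near (0.601, -0.045). I'll move above the door.

{"api": "jog_arm", "payload": {"increments": [{"offset": [0.0322, 0.0163, 0], "turn": 0, "gripper": 0.085}, {"offset": [0.0322, 0.0163, 0], "turn": 0, "gripper": 0.085}, {"offset": [0.0322, 0.0163, 0], "turn": 0, "gripper": 0.085}, {"offset": [0.0322, 0.0163, 0], "turn": 0, "gripper": 0.085}, {"offset": [0.0322, 0.0163, 0], "turn": 0, "gripper": 0.085}, {"offset": [0.0322, 0.0163, 0], "turn": 0, "gripper": 0.085}, {"offset": [0.0322, 0.0163, 0], "turn": 0, "gripper": 0.085}, {"offset": [0.0322, 0.0163, 0], "turn": 0, "gripper": 0.085}, {"offset": [0.0322, 0.0163, 0], "turn": 0, "gripper": 0.085}, {"offset": [0.0322, 0.0163, 0], "turn": 0, "gripper": 0.085}], "force": 40}}

```text
time_s: 1.1
tcp_pos: [0.4582, 0.208, 0.239]
ee_rot: [3.141, 0.001, -0.448]
wrist_force: [0.6, 0.8, -0.2]
finger_gap: 0.0847
grip_force: 0.0
```

{"api": "jog_arm", "payload": {"increments": [{"offset": [0, 0, 0], "turn": -0.108, "gripper": 0.085}, {"offset": [0, 0, 0], "turn": -0.108, "gripper": 0.085}, {"offset": [0, 0, 0], "turn": -0.108, "gripper": 0.085}, {"offset": [0, 0, 0], "turn": 0, "gripper": 0.085}, {"offset": [0, 0, 0], "turn": 0, "gripper": 0.085}]}}

```text
time_s: 1.6
tcp_pos: [0.4576, 0.2094, 0.239]
ee_rot: [3.141, 0.001, -0.127]
wrist_force: [-0.3, -0.6, 0.7]
finger_gap: 0.085
grip_force: 0.0
```

{"api": "jog_arm", "payload": {"increments": [{"offset": [0, 0, 0.0157], "turn": 0, "gripper": 0.085}, {"offset": [0, 0, 0.0157], "turn": 0, "gripper": 0.085}, {"offset": [0, 0, 0.0157], "turn": 0, "gripper": 0.085}, {"offset": [0, 0, 0.0157], "turn": 0, "gripper": 0.085}, {"offset": [0, 0, 0.0157], "turn": 0, "gripper": 0.085}, {"offset": [0, 0, 0.0157], "turn": 0, "gripper": 0.06}, {"offset": [0, 0, 0], "turn": 0, "gripper": 0.04}, {"offset": [0, 0, 0], "turn": 0, "gripper": 0.03}, {"offset": [0, 0, 0], "turn": 0, "gripper": 0.022}, {"offset": [0, 0, 0], "turn": 0, "gripper": 0.022}, {"offset": [0, 0, 0], "turn": 0, "gripper": 0.022}, {"offset": [0, 0, 0], "turn": 0, "gripper": 0.022}], "force": 25}}

```text
time_s: 2.8
tcp_pos: [0.4579, 0.2095, 0.1454]
ee_rot: [-3.141, -0.0, -0.124]
wrist_force: [-0.3, 0.8, 0.5]
finger_gap: 0.0219
grip_force: 0.0
```

```bash
python3 - <<'E'
from h import *
s=manip.capture("side")[:,:,::-1];t=manip.capture("top")[:,:,::-1]
a=cv2.resize(s[100:200,160:260],None,fx=4,fy=4,interpolation=cv2.INTER_CUBIC)
b=cv2.resize(t[190:290,135:235],None,fx=4,fy=4,interpolation=cv2.INTER_CUBIC)
cv2.imwrite("pics/g1.png",np.hstack([a,b]))
E
```

```text
(no output)
```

View pics/g1.png

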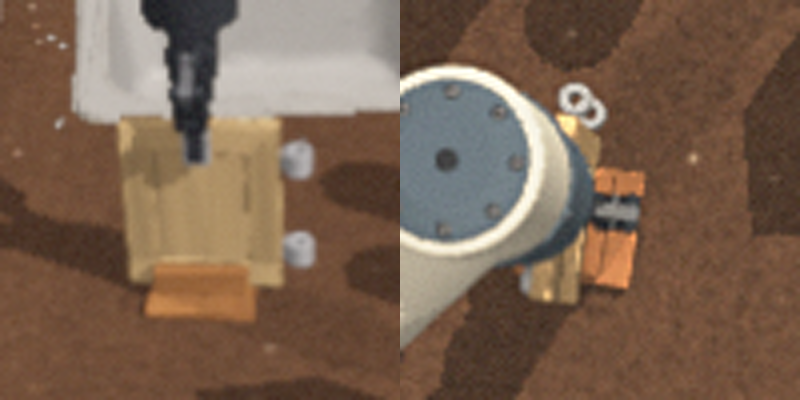

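The left panel shows the fingers straddling the door near its middle, with pad tips at (195,155). The right panel shows the knuckles at (582,103). I'll grip and lift.

{"api": "jog_arm", "payload": {"increments": [{"offset": [0, 0, 0], "turn": 0, "gripper": 0.0}, {"offset": [0, 0, 0], "turn": 0, "gripper": 0.0}, {"offset": [0, 0, 0], "turn": 0, "gripper": 0.0}, {"offset": [0, 0, 0], "turn": 0, "gripper": 0.0}, {"offset": [0, 0, 0], "turn": 0, "gripper": 0.0}], "force": 70}}

```text
time_s: 3.4
tcp_pos: [0.458, 0.2096, 0.1453]
ee_rot: [-3.141, -0.001, -0.124]
wrist_force: [-0.1, 1.1, 2.9]
finger_gap: 0.0127
grip_force: 69.3
```

{"api": "jog_arm", "payload": {"increments": [{"offset": [0, 0, -0.003], "turn": 0, "gripper": 0.0}, {"offset": [0, 0, -0.007], "turn": 0, "gripper": 0.0}, {"offset": [0, 0, -0.01], "turn": 0, "gripper": 0.0}, {"offset": [0, 0, -0.01], "turn": 0, "gripper": 0.0}, {"offset": [0, 0, -0.01], "turn": 0, "gripper": 0.0}, {"offset": [0, 0, -0.01], "turn": 0, "gripper": 0.0}, {"offset": [0, 0, -0.01], "turn": 0, "gripper": 0.0}, {"offset": [0, 0, 0], "turn": 0, "gripper": 0.0}, {"offset": [0, 0, 0], "turn": 0, "gripper": 0.0}, {"offset": [0, 0, 0], "turn": 0, "gripper": 0.0}]}}

```text
time_s: 4.4
tcp_pos: [0.4574, 0.2092, 0.2045]
ee_rot: [3.141, 0.001, -0.124]
wrist_force: [-0.7, -0.1, -3.4]
finger_gap: 0.0126
grip_force: 68.6
```

{"api": "jog_arm", "payload": {"increments": [{"offset": [0.003, 0.01, 0], "turn": 0, "gripper": 0.0}, {"offset": [0.0096, 0.0249, 0], "turn": 0, "gripper": 0.0}, {"offset": [0.0096, 0.0249, 0], "turn": 0, "gripper": 0.0}, {"offset": [0.0096, 0.0249, 0], "turn": 0, "gripper": 0.0}, {"offset": [0.0096, 0.0249, 0], "turn": 0, "gripper": 0.0}, {"offset": [0.0096, 0.0249, 0], "turn": 0, "gripper": 0.0}, {"offset": [0.0096, 0.0249, 0], "turn": 0, "gripper": 0.0}, {"offset": [0.0096, 0.0249, 0], "turn": 0, "gripper": 0.0}, {"offset": [0.0096, 0.0249, 0], "turn": 0, "gripper": 0.0}, {"offset": [0.0096, 0.0249, 0], "turn": 0, "gripper": 0.0}, {"offset": [0.0066, 0.0149, 0], "turn": 0, "gripper": 0.0}]}}

```text
time_s: 5.5
tcp_pos: [0.522, -0.0518, 0.2046]
ee_rot: [3.141, 0.001, -0.125]
wrist_force: [-0.3, 0.3, -3.4]
finger_gap: 0.0129
grip_force: 68.6
```

{"api": "jog_arm", "payload": {"increments": [{"offset": [0, 0, 0], "turn": -0.06, "gripper": 0.0}, {"offset": [0, 0, 0], "turn": -0.06, "gripper": 0.0}, {"offset": [0, 0, 0], "turn": -0.06, "gripper": 0.0}, {"offset": [0, 0, 0], "turn": 0, "gripper": 0.0}, {"offset": [0, 0, 0], "turn": 0, "gripper": 0.0}, {"offset": [0, 0, 0], "turn": 0, "gripper": 0.0}]}}

```text
time_s: 6.1
tcp_pos: [0.5222, -0.0497, 0.2049]
ee_rot: [3.142, 0.0, 0.055]
wrist_force: [0.1, 0.5, -3.2]
finger_gap: 0.0125
grip_force: 68.7
```

```bash
python3 - <<'E'
from h import *
s=manip.capture("side")[:,:,::-1];t=manip.capture("top")[:,:,::-1]
cv2.imwrite("pics/s2.png",s);cv2.imwrite("pics/t2.png",t)
a=cv2.resize(s[130:230,215:315],None,fx=4,fy=4,interpolation=cv2.INTER_CUBIC)
b=cv2.resize(t[145:245,215:315],None,fx=4,fy=4,interpolation=cv2.INTER_CUBIC)
cv2.imwrite("pics/h2.png",np.hstack([a,b]))
E
```

```text
(no output)
```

View pics/h2.png

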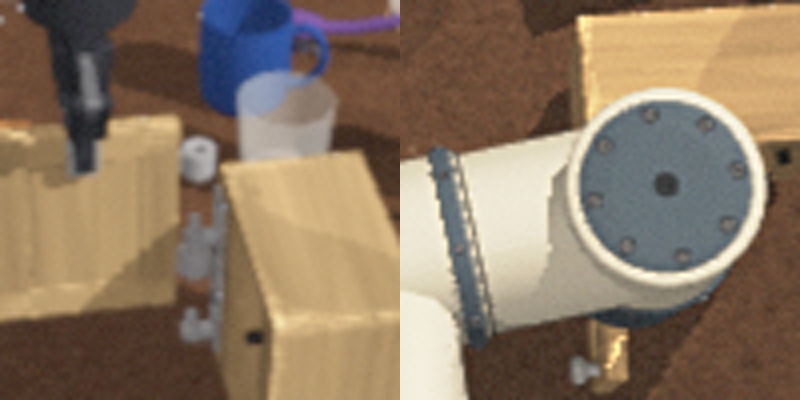

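```bash
python3 - <<'E'
from h import *
np.set_printoptions(precision=4,suppress=True)
H=lambda x,y:(215+(x+.5)/4-.5,130+(y+.5)/4-.5)
dz=.2049-.1454; f=.033+dz
print("foot z",f)
print("knuckle upper top centre",plane("side",H(199,146),f+.11))
print("expected from tcp",np.array([.5222,-.0497])+.079*np.array([np.cos(.055),np.sin(.055)]))
print("lower pin tip",plane("side",H(188,308),.054),"upper",plane("side",H(196,214),.144))
for k in(0,.008,.016):
    q=[.6019-k*.055,-.0611+k];print(k,[(proj("side",[*q,z])[0]-[215,130])*4 for z in(.144,.054)])
s=cv2.imread("pics/s2.png");a=cv2.resize(s[150:220,245:300],None,fx=8,fy=8,interpolation=cv2.INTER_CUBIC)
s0=cv2.imread("pics/side0.png");b=cv2.resize(s0[150:220,245:290],None,fx=8,fy=8,interpolation=cv2.INTER_CUBIC)
cv2.imwrite("pics/z2.png",np.hstack([a,b]))
E
```

```text
foot z 0.0925
knuckle upper top centre [ 0.6022 -0.0433  0.2025]
expected from tcp [ 0.6011 -0.0454]
lower pin tip [ 0.5981 -0.0428  0.054 ] upper [ 0.6015 -0.0447  0.144 ]
0 [array([198.142 , 227.2614]), array([194.838 , 322.8609])]
0.008 [array([196.0294, 220.0633]), array([192.8358, 315.5369])]
0.016 [array([193.9373, 212.9355]), array([190.8519, 308.28  ])]
```

View pics/z2.png

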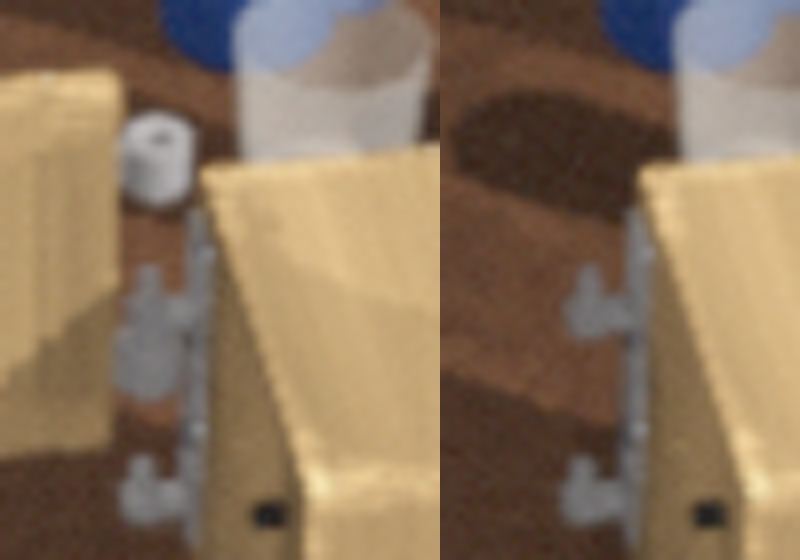

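Relative to the pin tips in the same side view, the upper knuckle (hole at (159,138)) is within about 1 mm of being over the upper pin (148,265). The pins sit about 15–16 mm left. I'll shift back 1 mm and descend to just above the tips.

{"api": "jog_arm", "payload": {"increments": [{"offset": [-0.001, 0, 0.003], "turn": 0, "gripper": 0.0}, {"offset": [0, 0, 0.007], "turn": 0, "gripper": 0.0}, {"offset": [0, 0, 0.007], "turn": 0, "gripper": 0.0}, {"offset": [0, 0, 0.007], "turn": 0, "gripper": 0.0}, {"offset": [0, 0, 0.005], "turn": 0, "gripper": 0.0}, {"offset": [0, 0, 0.003], "turn": 0, "gripper": 0.0}, {"offset": [0, 0, 0.002], "turn": 0, "gripper": 0.0}, {"offset": [0, 0, 0], "turn": 0, "gripper": 0.0}, {"offset": [0, 0, 0], "turn": 0, "gripper": 0.0}, {"offset": [0, 0, 0], "turn": 0, "gripper": 0.0}]}}

```text
time_s: 7.2
tcp_pos: [0.5215, -0.0496, 0.1714]
ee_rot: [3.142, -0.001, 0.056]
wrist_force: [-1.0, 0.2, -4.2]
finger_gap: 0.013
grip_force: 68.7
```

{"api": "jog_arm", "payload": {"increments": [{"offset": [0, 0, 0.001], "turn": 0, "gripper": 0.0}, {"offset": [0, 0, 0], "turn": 0, "gripper": 0.0}, {"offset": [0, 0, 0.001], "turn": 0, "gripper": 0.0}, {"offset": [0, 0, 0], "turn": 0, "gripper": 0.0}, {"offset": [0, 0, 0], "turn": 0, "gripper": 0.0}]}}

```text
time_s: 7.7
tcp_pos: [0.5213, -0.0496, 0.1691]
ee_rot: [3.142, 0.0, 0.056]
wrist_force: [-0.3, 0.5, -3.7]
finger_gap: 0.0129
grip_force: 68.7
```

{"api": "jog_arm", "payload": {"increments": [{"offset": [0, 0, 0.001], "turn": 0, "gripper": 0.0}, {"offset": [0, 0, 0], "turn": 0, "gripper": 0.0}, {"offset": [0, 0, 0], "turn": 0, "gripper": 0.0}]}}

```text
time_s: 8.0
tcp_pos: [0.5213, -0.0496, 0.1681]
ee_rot: [3.142, 0.0, 0.056]
wrist_force: [0.3, 0.0, -4.0]
finger_gap: 0.0133
grip_force: 68.7
```

{"api": "jog_arm", "payload": {"increments": [{"offset": [0, 0, 0.001], "turn": 0, "gripper": 0.0}, {"offset": [0, 0, 0], "turn": 0, "gripper": 0.0}, {"offset": [0, 0, 0], "turn": 0, "gripper": 0.0}]}}

```text
time_s: 8.3
tcp_pos: [0.5213, -0.0496, 0.1671]
ee_rot: [3.142, 0.0, 0.056]
wrist_force: [0.7, 0.3, -4.1]
finger_gap: 0.013
grip_force: 68.7
```

{"api": "jog_arm", "payload": {"increments": [{"offset": [0, 0, 0.001], "turn": 0, "gripper": 0.0}, {"offset": [0, 0, 0], "turn": 0, "gripper": 0.0}, {"offset": [0, 0, 0], "turn": 0, "gripper": 0.0}]}}

```text
time_s: 8.6
tcp_pos: [0.5213, -0.0496, 0.166]
ee_rot: [3.142, 0.0, 0.056]
wrist_force: [-0.1, -1.2, -3.9]
finger_gap: 0.0133
grip_force: 68.7
```

{"api": "jog_arm", "payload": {"increments": [{"offset": [0, 0, 0.001], "turn": 0, "gripper": 0.0}, {"offset": [0, 0, 0], "turn": 0, "gripper": 0.0}, {"offset": [0, 0, 0], "turn": 0, "gripper": 0.0}]}}

```text
time_s: 8.9
tcp_pos: [0.5213, -0.0496, 0.165]
ee_rot: [-3.142, 0.0, 0.056]
wrist_force: [-0.1, 0.4, -4.4]
finger_gap: 0.0128
grip_force: 68.7
```

{"api": "jog_arm", "payload": {"increments": [{"offset": [0, 0, 0.001], "turn": 0, "gripper": 0.0}, {"offset": [0, 0, 0], "turn": 0, "gripper": 0.0}, {"offset": [0, 0, 0], "turn": 0, "gripper": 0.0}]}}

```text
time_s: 9.2
tcp_pos: [0.5213, -0.0496, 0.164]
ee_rot: [3.142, 0.0, 0.056]
wrist_force: [0.2, -0.3, -3.8]
finger_gap: 0.0131
grip_force: 68.7
```

{"api": "jog_arm", "payload": {"increments": [{"offset": [0, 0, 0.001], "turn": 0, "gripper": 0.0}, {"offset": [0, 0, 0], "turn": 0, "gripper": 0.0}, {"offset": [0, 0, 0], "turn": 0, "gripper": 0.0}]}}

```text
time_s: 9.5
tcp_pos: [0.5213, -0.0496, 0.1631]
ee_rot: [3.142, 0.0, 0.056]
wrist_force: [0.0, -0.2, -2.7]
finger_gap: 0.013
grip_force: 68.7
```

{"api": "jog_arm", "payload": {"increments": [{"offset": [0, 0, 0.001], "turn": 0, "gripper": 0.0}, {"offset": [0, 0, 0], "turn": 0, "gripper": 0.0}, {"offset": [0, 0, 0], "turn": 0, "gripper": 0.0}]}}

```text
time_s: 9.8
tcp_pos: [0.5214, -0.0496, 0.1621]
ee_rot: [3.142, -0.0, 0.056]
wrist_force: [-0.2, -0.6, -3.8]
finger_gap: 0.0132
grip_force: 68.7
```

{"api": "jog_arm", "payload": {"increments": [{"offset": [0, 0, 0.001], "turn": 0, "gripper": 0.0}, {"offset": [0, 0, 0], "turn": 0, "gripper": 0.0}, {"offset": [0, 0, 0.001], "turn": 0, "gripper": 0.0}, {"offset": [0, 0, 0], "turn": 0, "gripper": 0.0}]}}

```text
time_s: 10.2
tcp_pos: [0.5213, -0.0497, 0.1599]
ee_rot: [3.141, 0.0, 0.056]
wrist_force: [-1.0, -1.1, -3.9]
finger_gap: 0.013
grip_force: 68.6
```

{"api": "jog_arm", "payload": {"increments": [{"offset": [0, 0, 0.001], "turn": 0, "gripper": 0.0}, {"offset": [0, 0, 0], "turn": 0, "gripper": 0.0}, {"offset": [0, 0, 0.001], "turn": 0, "gripper": 0.0}, {"offset": [0, 0, 0], "turn": 0, "gripper": 0.0}]}}

```text
time_s: 10.6
tcp_pos: [0.5213, -0.0496, 0.158]
ee_rot: [3.142, 0.0, 0.056]
wrist_force: [0.2, -0.5, -3.8]
finger_gap: 0.0126
grip_force: 68.7
```

{"api": "jog_arm", "payload": {"increments": [{"offset": [0, 0, 0.001], "turn": 0, "gripper": 0.0}, {"offset": [0, 0, 0], "turn": 0, "gripper": 0.0}, {"offset": [0, 0, 0.001], "turn": 0, "gripper": 0.0}, {"offset": [0, 0, 0], "turn": 0, "gripper": 0.0}]}}

```text
time_s: 11.0
tcp_pos: [0.5213, -0.0496, 0.156]
ee_rot: [3.142, 0.0, 0.056]
wrist_force: [1.0, -0.8, -4.2]
finger_gap: 0.0134
grip_force: 68.7
```

{"api": "jog_arm", "payload": {"increments": [{"offset": [0, 0, 0.001], "turn": 0, "gripper": 0.0}, {"offset": [0, 0, 0], "turn": 0, "gripper": 0.0}, {"offset": [0, 0, 0.001], "turn": 0, "gripper": 0.0}, {"offset": [0, 0, 0], "turn": 0, "gripper": 0.0}]}}

```text
time_s: 11.4
tcp_pos: [0.5213, -0.0496, 0.1539]
ee_rot: [3.142, 0.0, 0.056]
wrist_force: [-0.1, -0.9, -4.1]
finger_gap: 0.013
grip_force: 68.7
```

{"api": "jog_arm", "payload": {"increments": [{"offset": [0, 0, 0.001], "turn": 0, "gripper": 0.0}, {"offset": [0, 0, 0], "turn": 0, "gripper": 0.0}, {"offset": [0, 0, 0], "turn": 0, "gripper": 0.0}]}}

```text
time_s: 11.7
tcp_pos: [0.5213, -0.0496, 0.153]
ee_rot: [-3.142, 0.0, 0.056]
wrist_force: [1.3, -0.2, -3.1]
finger_gap: 0.013
grip_force: 68.6
```

Foot is now about 0.0406. I'll take the last millimetres in half-millimetre steps.

{"api": "jog_arm", "payload": {"increments": [{"offset": [0, 0, 0.0005], "turn": 0, "gripper": 0.0}, {"offset": [0, 0, 0], "turn": 0, "gripper": 0.0}, {"offset": [0, 0, 0.0005], "turn": 0, "gripper": 0.0}, {"offset": [0, 0, 0], "turn": 0, "gripper": 0.0}, {"offset": [0, 0, 0], "turn": 0, "gripper": 0.0}]}}

```text
time_s: 12.2
tcp_pos: [0.5213, -0.0496, 0.1521]
ee_rot: [3.142, 0.0, 0.056]
wrist_force: [0.4, -0.8, -2.6]
finger_gap: 0.0134
grip_force: 68.7
```

{"api": "jog_arm", "payload": {"increments": [{"offset": [0, 0, 0.0005], "turn": 0, "gripper": 0.0}, {"offset": [0, 0, 0], "turn": 0, "gripper": 0.0}, {"offset": [0, 0, 0], "turn": 0, "gripper": 0.0}]}}

```text
time_s: 12.5
tcp_pos: [0.5213, -0.0496, 0.1515]
ee_rot: [3.142, 0.0, 0.056]
wrist_force: [0.4, -0.4, -2.8]
finger_gap: 0.0127
grip_force: 68.7
```

{"api": "jog_arm", "payload": {"increments": [{"offset": [0, 0, 0.0005], "turn": 0, "gripper": 0.0}, {"offset": [0, 0, 0], "turn": 0, "gripper": 0.0}, {"offset": [0, 0, 0], "turn": 0, "gripper": 0.0}]}}

```text
time_s: 12.8
tcp_pos: [0.5213, -0.0496, 0.1513]
ee_rot: [3.142, -0.0, 0.056]
wrist_force: [-1.4, -0.3, -1.7]
finger_gap: 0.0128
grip_force: 69.0
```

{"api": "jog_arm", "payload": {"increments": [{"offset": [0, 0, 0.0005], "turn": 0, "gripper": 0.0}, {"offset": [0, 0, 0], "turn": 0, "gripper": 0.0}, {"offset": [0, 0, 0], "turn": 0, "gripper": 0.0}]}}

```text
time_s: 13.1
tcp_pos: [0.5213, -0.0497, 0.1511]
ee_rot: [3.141, -0.0, 0.056]
wrist_force: [-3.8, -0.7, 3.2]
finger_gap: 0.0127
grip_force: 69.6
```

Contact at the expected height (foot about 0.039), so it's seated. I'll hold briefly, then release and retreat up.

{"api": "jog_arm", "payload": {"increments": [{"offset": [0, 0, 0], "turn": 0, "gripper": 0.0}, {"offset": [0, 0, 0], "turn": 0, "gripper": 0.0}, {"offset": [0, 0, 0], "turn": 0, "gripper": 0.02}, {"offset": [0, 0, 0], "turn": 0, "gripper": 0.03}, {"offset": [0, 0, 0], "turn": 0, "gripper": 0.045}, {"offset": [0, 0, 0], "turn": 0, "gripper": 0.045}, {"offset": [0, 0, 0], "turn": 0, "gripper": 0.045}, {"offset": [0, 0, 0], "turn": 0, "gripper": 0.045}]}}

```text
time_s: 13.9
tcp_pos: [0.5213, -0.0495, 0.1505]
ee_rot: [-3.142, 0.0, 0.056]
wrist_force: [0.4, 0.2, -0.9]
finger_gap: 0.0453
grip_force: 0.0
```

{"api": "jog_arm", "payload": {"increments": [{"offset": [0, 0, -0.01], "turn": 0, "gripper": 0.045}, {"offset": [0, 0, -0.015], "turn": 0, "gripper": 0.045}, {"offset": [0, 0, -0.015], "turn": 0, "gripper": 0.045}, {"offset": [0, 0, -0.015], "turn": 0, "gripper": 0.045}, {"offset": [0, 0, -0.01], "turn": 0, "gripper": 0.045}, {"offset": [-0.02, -0.03, 0], "turn": 0, "gripper": 0.0}, {"offset": [-0.01, -0.03, 0], "turn": 0, "gripper": 0.0}, {"offset": [0, 0, 0], "turn": 0, "gripper": 0.0}, {"offset": [0, 0, 0], "turn": 0, "gripper": 0.0}, {"offset": [0, 0, 0], "turn": 0, "gripper": 0.0}]}}

```text
time_s: 14.9
tcp_pos: [0.4882, 0.0083, 0.2157]
ee_rot: [3.141, -0.0, 0.056]
wrist_force: [0.1, -0.1, -0.7]
finger_gap: 0.0001
grip_force: 0.0
```

```bash
python3 - <<'E'
from h import *
s=manip.capture("side")[:,:,::-1];t=manip.capture("top")[:,:,::-1]
a=cv2.resize(s[120:220,200:300],None,fx=4,fy=4,interpolation=cv2.INTER_CUBIC)
b=cv2.resize(t[145:245,215:315],None,fx=4,fy=4,interpolation=cv2.INTER_CUBIC)
cv2.imwrite("pics/r3.png",np.hstack([a,b]))
E
```

```text
(no output)
```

View pics/r3.png

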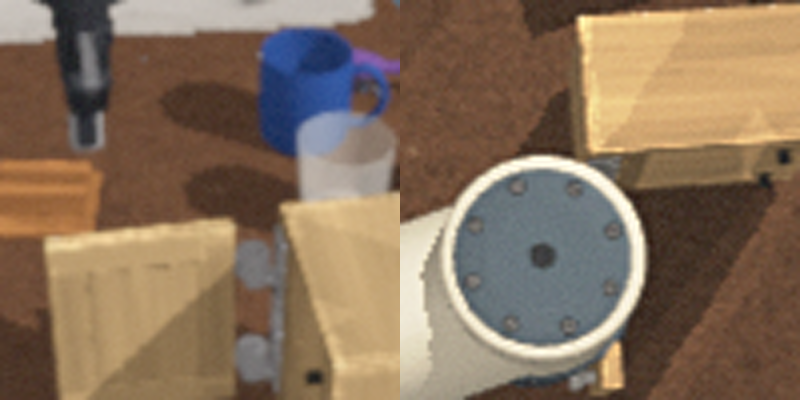

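The door hangs level on both knuckles, at (255,262) and (255,355) in the left panel. The closed fingers are clear on its +y side. I'll descend beside it and work out the arc.

{"api": "jog_arm", "payload": {"increments": [{"offset": [0, 0, 0.015], "turn": 0, "gripper": 0.0}, {"offset": [0, 0, 0.02], "turn": 0, "gripper": 0.0}, {"offset": [0, 0, 0.02], "turn": 0, "gripper": 0.0}, {"offset": [0, 0, 0.011], "turn": 0, "gripper": 0.0}, {"offset": [0, 0.01, 0], "turn": 0, "gripper": 0.0}, {"offset": [0, 0.01, 0], "turn": 0, "gripper": 0.0}, {"offset": [-0.002, 0.01, 0], "turn": 0, "gripper": 0.0}, {"offset": [0, 0, 0], "turn": 0, "gripper": 0.0}, {"offset": [0, 0, 0], "turn": 0, "gripper": 0.0}]}}

```text
time_s: 15.9
tcp_pos: [0.4879, -0.0219, 0.1502]
ee_rot: [-3.141, -0.001, 0.055]
wrist_force: [-0.1, 0.3, -0.5]
finger_gap: 0.0001
grip_force: 0.0
```

```bash
python3 -c "
import numpy as np
t=np.radians(np.arange(0,96,5));P=np.c_[-100*np.cos(t)-7*np.sin(t)-11,-(-100*np.sin(t)+7*np.cos(t)+14.5)]
print(np.c_[np.degrees(t)[1:],np.diff(P,axis=0)].round(1).tolist())"
```

```text
[[5.0, -0.2, 8.7], [10.0, 0.5, 8.7], [15.0, 1.3, 8.6], [20.0, 2.0, 8.5], [25.0, 2.8, 8.3], [30.0, 3.5, 8.0], [35.0, 4.2, 7.7], [40.0, 4.8, 7.3], [45.0, 5.4, 6.8], [50.0, 6.0, 6.3], [55.0, 6.5, 5.8], [60.0, 7.0, 5.2], [65.0, 7.5, 4.6], [70.0, 7.8, 3.9], [75.0, 8.1, 3.2], [80.0, 8.4, 2.5], [85.0, 8.6, 1.7], [90.0, 8.7, 1.0], [95.0, 8.7, 0.2]]
```

{"api": "jog_arm", "payload": {"increments": [{"offset": [0, 0.003, 0], "turn": 0, "gripper": 0.0}, {"offset": [0, 0.003, 0], "turn": 0, "gripper": 0.0}, {"offset": [0, 0.003, 0], "turn": 0, "gripper": 0.0}, {"offset": [0, 0.004, 0], "turn": 0, "gripper": 0.0}, {"offset": [0, 0.005, 0], "turn": 0, "gripper": 0.0}, {"offset": [0.0005, 0.0087, 0], "turn": 0, "gripper": 0.0}, {"offset": [0.0013, 0.0086, 0], "turn": 0, "gripper": 0.0}, {"offset": [0.002, 0.0085, 0], "turn": 0, "gripper": 0.0}, {"offset": [0.0028, 0.0083, 0], "turn": 0, "gripper": 0.0}, {"offset": [0.0035, 0.008, 0], "turn": 0, "gripper": 0.0}, {"offset": [0.0042, 0.0077, 0], "turn": 0, "gripper": 0.0}, {"offset": [0, 0, 0], "turn": 0, "gripper": 0.0}]}}

```text
time_s: 17.1
tcp_pos: [0.5064, -0.0892, 0.1494]
ee_rot: [3.141, 0.0, 0.055]
wrist_force: [-0.2, -0.2, 0.3]
finger_gap: -0.0002
grip_force: 0.0
```

{"api": "jog_arm", "payload": {"increments": [{"offset": [0.0024, 0.0036, 0], "turn": 0, "gripper": 0.0}, {"offset": [0.0024, 0.0037, 0], "turn": 0, "gripper": 0.0}, {"offset": [0.0054, 0.0068, 0], "turn": 0, "gripper": 0.0}, {"offset": [0.006, 0.0063, 0], "turn": 0, "gripper": 0.0}, {"offset": [0.0065, 0.0058, 0], "turn": 0, "gripper": 0.0}, {"offset": [0.007, 0.0052, 0], "turn": 0, "gripper": 0.0}, {"offset": [0.0075, 0.0046, 0], "turn": 0, "gripper": 0.0}, {"offset": [0.0078, 0.0039, 0], "turn": 0, "gripper": 0.0}, {"offset": [0.0041, 0.0016, 0], "turn": 0, "gripper": 0.0}, {"offset": [0.004, 0.0016, 0], "turn": 0, "gripper": 0.0}, {"offset": [0, 0, 0], "turn": 0, "gripper": 0.0}, {"offset": [0, 0, 0], "turn": 0, "gripper": 0.0}]}}

```text
time_s: 18.3
tcp_pos: [0.5611, -0.1282, 0.1495]
ee_rot: [-3.141, 0.0, 0.056]
wrist_force: [-0.2, 0.8, 0.2]
finger_gap: -0.0001
grip_force: 0.0
```

```bash
python3 - <<'E'
from h import *
s=manip.capture("side")[:,:,::-1];t=manip.capture("top")[:,:,::-1]
a=cv2.resize(s[130:230,220:320],None,fx=4,fy=4,interpolation=cv2.INTER_CUBIC)
b=cv2.resize(t[145:245,225:325],None,fx=4,fy=4,interpolation=cv2.INTER_CUBIC)
cv2.imwrite("pics/p4.png",np.hstack([a,b]))
E
```

```text
(no output)
```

View pics/p4.png

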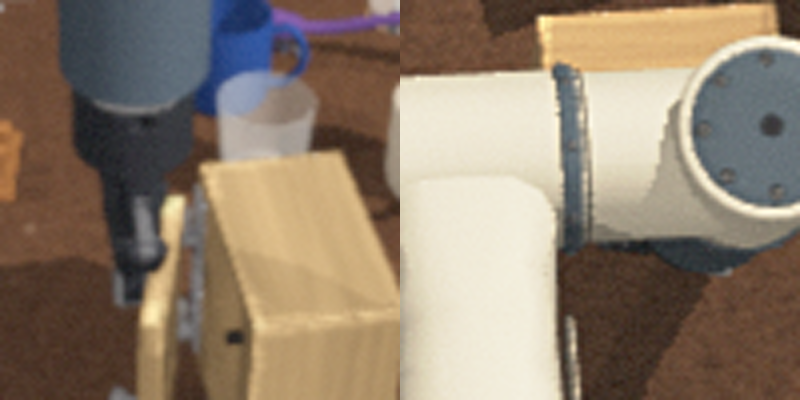

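The door has swung to about 75–80°, still hung, with the fingers on its outer face at (135,290). I'll push on gently to the buffers.

{"api": "jog_arm", "payload": {"increments": [{"offset": [0.003, 0.001, 0], "turn": 0, "gripper": 0.0}, {"offset": [0.003, 0.001, 0], "turn": 0, "gripper": 0.0}, {"offset": [0.003, 0.0005, 0], "turn": 0, "gripper": 0.0}, {"offset": [0.002, 0.0005, 0], "turn": 0, "gripper": 0.0}, {"offset": [0.002, 0, 0], "turn": 0, "gripper": 0.0}, {"offset": [0.001, 0, 0], "turn": 0, "gripper": 0.0}, {"offset": [0, 0, 0], "turn": 0, "gripper": 0.0}]}}

```text
time_s: 19.1
tcp_pos: [0.5755, -0.1305, 0.1495]
ee_rot: [-3.142, 0.0, 0.056]
wrist_force: [-0.8, 0.2, 0.1]
finger_gap: 0.0004
grip_force: 0.1
```

{"api": "jog_arm", "payload": {"increments": [{"offset": [0.001, 0, 0], "turn": 0, "gripper": 0.0}, {"offset": [0.001, 0, 0], "turn": 0, "gripper": 0.0}, {"offset": [0, 0, 0], "turn": 0, "gripper": 0.0}, {"offset": [0, 0, 0], "turn": 0, "gripper": 0.0}]}}

```text
time_s: 19.5
tcp_pos: [0.5774, -0.1304, 0.1496]
ee_rot: [-3.142, -0.0, 0.056]
wrist_force: [-0.3, -0.3, 0.5]
finger_gap: 0.0003
grip_force: 0.1
```

{"api": "jog_arm", "payload": {"increments": [{"offset": [0.001, 0, 0], "turn": 0, "gripper": 0.0}, {"offset": [0.001, 0, 0], "turn": 0, "gripper": 0.0}, {"offset": [0.001, 0, 0], "turn": 0, "gripper": 0.0}, {"offset": [0.001, 0, 0], "turn": 0, "gripper": 0.0}, {"offset": [0, 0, 0], "turn": 0, "gripper": 0.0}]}}

```text
time_s: 20.0
tcp_pos: [0.5815, -0.1302, 0.1496]
ee_rot: [3.142, -0.0, 0.056]
wrist_force: [-0.2, 0.8, -0.2]
finger_gap: -0.0
grip_force: 0.1
```

{"api": "jog_arm", "payload": {"increments": [{"offset": [0.001, 0, 0], "turn": 0, "gripper": 0.0}, {"offset": [0.001, 0, 0], "turn": 0, "gripper": 0.0}, {"offset": [0, 0, 0], "turn": 0, "gripper": 0.0}, {"offset": [0, 0, 0], "turn": 0, "gripper": 0.0}]}}

```text
time_s: 20.4
tcp_pos: [0.5834, -0.1301, 0.1496]
ee_rot: [-3.142, 0.0, 0.056]
wrist_force: [0.2, -0.5, 0.2]
finger_gap: 0.0002
grip_force: 0.1
```

{"api": "jog_arm", "payload": {"increments": [{"offset": [0.001, 0, 0], "turn": 0, "gripper": 0.0}, {"offset": [0.001, 0, 0], "turn": 0, "gripper": 0.0}, {"offset": [0, 0, 0], "turn": 0, "gripper": 0.0}, {"offset": [0, 0, 0], "turn": 0, "gripper": 0.0}]}}

```text
time_s: 20.8
tcp_pos: [0.5854, -0.13, 0.1496]
ee_rot: [3.142, -0.0, 0.056]
wrist_force: [-0.3, 0.7, 0.4]
finger_gap: 0.0001
grip_force: 0.1
```

{"api": "jog_arm", "payload": {"increments": [{"offset": [0.001, 0, 0], "turn": 0, "gripper": 0.0}, {"offset": [0.001, 0, 0], "turn": 0, "gripper": 0.0}, {"offset": [0, 0, 0], "turn": 0, "gripper": 0.0}, {"offset": [0, 0, 0], "turn": 0, "gripper": 0.0}]}}

```text
time_s: 21.2
tcp_pos: [0.5874, -0.1299, 0.1496]
ee_rot: [-3.142, -0.0, 0.056]
wrist_force: [0.2, 0.1, 0.2]
finger_gap: -0.0
grip_force: 0.1
```

{"api": "jog_arm", "payload": {"increments": [{"offset": [0.001, 0, 0], "turn": 0, "gripper": 0.0}, {"offset": [0, 0, 0], "turn": 0, "gripper": 0.0}, {"offset": [0, 0, 0], "turn": 0, "gripper": 0.0}]}}

```text
time_s: 21.5
tcp_pos: [0.5883, -0.1299, 0.1496]
ee_rot: [-3.142, 0.0, 0.056]
wrist_force: [-0.0, -0.6, -0.2]
finger_gap: 0.0002
grip_force: 0.1
```

{"api": "jog_arm", "payload": {"increments": [{"offset": [0.001, 0, 0], "turn": 0, "gripper": 0.0}, {"offset": [0, 0, 0], "turn": 0, "gripper": 0.0}, {"offset": [0, 0, 0], "turn": 0, "gripper": 0.0}]}}

```text
time_s: 21.8
tcp_pos: [0.5888, -0.1298, 0.1495]
ee_rot: [-3.142, 0.001, 0.056]
wrist_force: [-2.9, 0.1, 1.2]
finger_gap: 0.0002
grip_force: 1.4
```

{"api": "jog_arm", "payload": {"increments": [{"offset": [0.001, 0, 0], "turn": 0, "gripper": 0.0}, {"offset": [0, 0, 0], "turn": 0, "gripper": 0.0}, {"offset": [0, 0, 0], "turn": 0, "gripper": 0.0}]}}

```text
time_s: 22.1
tcp_pos: [0.5889, -0.1298, 0.1495]
ee_rot: [-3.141, 0.003, 0.056]
wrist_force: [-5.6, 0.4, 3.2]
finger_gap: -0.0001
grip_force: 3.1
```

{"api": "jog_arm", "payload": {"increments": [{"offset": [0.001, 0, 0], "turn": 0, "gripper": 0.0}, {"offset": [0, 0, 0], "turn": 0, "gripper": 0.0}, {"offset": [0, 0, 0], "turn": 0, "gripper": 0.0}]}}

```text
time_s: 22.4
tcp_pos: [0.589, -0.1299, 0.1495]
ee_rot: [-3.141, 0.005, 0.056]
wrist_force: [-8.7, 1.6, 4.4]
finger_gap: 0.0001
grip_force: 4.6
```

The door is against the buffers. I'll back off and look.

{"api": "jog_arm", "payload": {"increments": [{"offset": [-0.002, 0, 0], "turn": 0, "gripper": 0.0}, {"offset": [-0.003, 0, 0], "turn": 0, "gripper": 0.0}, {"offset": [-0.01, 0, 0], "turn": 0, "gripper": 0.0}, {"offset": [-0.02, 0, 0], "turn": 0, "gripper": 0.0}, {"offset": [-0.03, 0, 0], "turn": 0, "gripper": 0.0}, {"offset": [-0.03, 0, -0.02], "turn": 0, "gripper": 0.0}, {"offset": [-0.03, 0, -0.03], "turn": 0, "gripper": 0.0}, {"offset": [-0.03, -0.03, -0.03], "turn": 0, "gripper": 0.0}, {"offset": [-0.03, -0.03, 0], "turn": 0, "gripper": 0.0}, {"offset": [0, 0, 0], "turn": 0, "gripper": 0.0}, {"offset": [0, 0, 0], "turn": 0, "gripper": 0.0}]}}

```text
time_s: 23.5
tcp_pos: [0.404, -0.0808, 0.2291]
ee_rot: [-3.141, -0.003, 0.058]
wrist_force: [-0.0, 0.4, -0.4]
finger_gap: -0.0005
grip_force: 0.0
```

```bash
python3 - <<'E'
from h import *
s=manip.capture("side")[:,:,::-1];t=manip.capture("top")[:,:,::-1]
a=cv2.resize(s[130:260,230:330],None,fx=4,fy=4,interpolation=cv2.INTER_CUBIC)
b=cv2.resize(t[130:260,235:335],None,fx=4,fy=4,interpolation=cv2.INTER_CUBIC)
cv2.imwrite("pics/e5.png",np.hstack([a,b]))
E
```

```text
(no output)
```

View pics/e5.png

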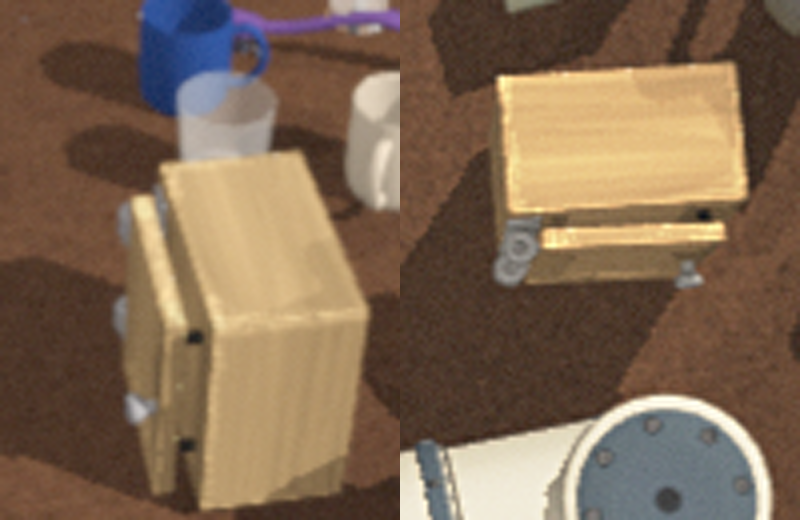

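The door hangs level and shut, parallel to the cabinet's front. In the top view its upper edge runs (543,238)–(724,232), with the buffers touching at the right. The robot is clear, so I'm handing in.

```bash
python3 -c "
from cell import manip
print(manip.hand_in())"
```

```text
the job is handed in; nothing more can be done
None
```

The door is hung fully down on both pins and shut against its buffers, with the robot clear of everything and the glass, mug and jar left alone; I handed the job in at about 24 s of the 72 s allowed, and no verdict came back.

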